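# Load the carton coder and hold its knob in

## Task

Push the pastry carton along the rollers into the blue bay, fully home against the end stop. Then pick up the loose black knob, turn it to match the D-shaped shaft on the control box (white pointer towards the red mark), push it fully onto the shaft and press it right down against the spring. Finish while still holding the knob pressed down, without letting go of it; leave the carton home and the other things where they stand.

Things in the scene. Friction and masses are not known exactly. Their poses are not given: they have to be found in the camera images.
- station: Fixed roller track with a blue bay, 150 x 380 mm, slightly turned. Origin at bench level under the track's middle; y runs along the track, the bay is at its -y end, x across, z up. 10 free-turning rollers lie across it from y = -0.167 to +0.167, tops at z = 0.042. 124 mm between the side rails (tops z = 0.056; blue bay cheeks, y = -0.18 to -0.01, tops z = 0.078).
- end_stop (a point): Middle of the face of the blue end stop (136 mm wide, top at z = 0.087), at y = -0.175 in the station's frame, z = 0.066; the carton's front end meets it. Axes as the station's.
- print_head (a point): Lowest inner corner line of the grey print head, in the station's frame at x = 0.021, y = -0.14, z = 0.108. The head stands on a column on the station's +x side and spans x = 0.021 to 0.101, y = -0.168 to -0.112, z = 0.108 to 0.155.
- carton: Closed pastry-shell carton, 114 x 206 x 48 mm, about 0.43 kg, lying on the rollers with its long side (own y) along the track. Origin at the centre of its underside, 1 mm above the roller tops. It rolls easily; push the middle of its +y end face. Fully home, its origin is at y = -0.072 in the station's frame and that end face at y = +0.031.
- control_box: Fixed grey control box, 80 x 80 x 55 mm, white top panel at z = 0.055. Origin at the centre of its underside. The shaft stands upright in the middle of the top; the red index mark on the panel lies on the box's -x side of it, the side to which the flat of the shaft faces.
- shaft_tip (a point): Centre of the tip of the brass-coloured D shaft, on the shaft's axis; axes as the control box's (it does not rotate). The shaft stands 32 mm above the panel when not pressed, diameter 20 mm, with one flat 3 mm from the axis, facing -x; its last 5 mm taper to 55 %.
- drive_shaft (a joint): How far the shaft is pressed down into the box, m: 0 free, 0.006 fully in (stop). A spring pushes it up, about 5 N at the start and 9.5 N fully in.
- knob: Loose black knob, about 60 g, standing on the bench, bore down. Origin at the centre of its underside on the bore's axis, z up. 50 mm long (x), 30 mm wide (y), 38 mm high; grip its two flat sides, 30 mm apart, anywhere over the height. The 4 mm thin aluminium ring of 55 mm diameter round its foot is for looks only (no contact). It fits the shaft when its yaw equals the control box's.
- knob_seat (a point): Centre of the closed end of the knob's bore, 24 mm above its underside: meets the shaft's tip when the knob is fully on. The bore is D-shaped, open below, about 1 mm wider than the shaft all round, its flat on the knob's -x (pointer) side.
- knob_pointer (a point): Outer end of the white pointer line on the knob's top: on its -x side, 25 mm from the axis, 38 mm above the underside. The line also runs down that end.
- ginger_jar: Bystander: small spice jar with red cap, 38 mm wide, 66 mm high, on the marble slab (its top is 22 mm above the bench).
- cutter: Bystander: round steel cutter ring, 71 mm wide, 30 mm high.
- yolks: Bystander: bowl of yolk, 116 mm wide, 44 mm high, on the marble slab.
- berries: Bystander: clear box of blueberries, 120 x 161 x 52 mm, on the marble slab.
There are look-alikes about, which are no part of the job. Leave any pink or turquoise look-alike of the knob alone.

How it is judged:
On the way, in this order (a step that is already met when the one before it is completed fails the run):
1. the carton is fully home in the bay (y of carton in the frame of station below -0.065 m and z of carton in the frame of station below 0.05 m), for 0.2 s.
2. the knob is fully on the shaft, pointer to the red mark (distance between knob_seat and shaft_tip below 0.003 m and x of knob_pointer in the frame of shaft_tip below 0 m and angle between the x axis of knob and the x axis of shaft_tip, either way round below 0.3 rad), for 0.1 s.
At the end, for the whole second after the job is handed in: The carton is on the rollers within 7 mm of home; the knob is on the shaft, pointer to the red mark within 0.3 rad, upright within 0.12 rad, its bore's end within 3 mm of the shaft's tip; the shaft is pressed in by more than 4 of its 6 mm, and the fingers still touch the knob with over 2 N (all of step 1 and all of step 2 and angle between knob's own z axis and vertical below 0.12 rad and value of joint drive_shaft above 0.004 m and contact force between the fingers and knob above 2 N); the arm keeps its last pose, push and grip.
It fails at once if the carton is tipped (angle between carton's own z axis and vertical above 0.2 rad).
It fails at once if a bystander is moved by more than 30 mm (distance of any of ginger_jar, cutter, yolks, berries from where it was at the start of the episode above 0.03 m).
It also fails if it takes over 54 s, if anything falls off the work surface, if the arm or the gripper's body presses on something with over 40 N, if the wrist force passes 120 N, or if a joint passes its speed limit or range.

## Robot

A 6-joint arm with a two-finger parallel gripper is mounted at the origin on a cart in front of the work surface, level with it; the furniture and walls round the work are solid. World frame = base frame: x ahead of the robot, y to its left, z up, the work surface at z = 0. Lengths are in m, angles in rad, forces in N, time in s.
With the tool pointing down it reaches from about 0.325 to 0.925 m from the base axis. Payload 3.1 kg.
Tool frame: the origin (TCP) lies between the finger pads; the fingertips stand 14 mm ahead of it and the grasp point (between the pads) lies 5 mm behind it; z points along the fingers, y is the line along which they close (so a half turn about z gives the same grasp; the last joint's range is limited). The gripper opens to 85 mm and grips with 20 to 120 N. Pads are 22 mm wide; open, the fingers measure 114 mm over their backs; the gripper's body (76 mm by 85 mm) begins 54 mm behind the grasp point. The pads swing forward as they close: fully open they stand 13 mm farther back than shut.
Start: joints at [-1.368, 0.217, 1.613, -0, 1.311, -0.112], TCP at [0.194, -0.594, 0.245] pointing down, gripper open.
Joint ranges: [-2.75, 2.75], [-0.78, 2.1], [0.31, 2.55], [-1.13, 4.27], [0.13, 2.63], [-2.58, 2.58]. Speed limits (rad/s): [2.79, 2.79, 3.14, 3.14, 3.14, 3.14].

## Interface

Orientations are given as a rotation vector (axis times angle).
In Python, from cell import arm, vision, job, spotter gives the robot as it stands. The module is installed in compiled form; this text tells all that it offers.
- The arm moves only by the tool apply_moves, never from a script. Its argument "increments" is one flat list of numbers, 4 for each row, row after row: the shift along the tool's x, y, z as a fraction of full scale, then the turn about the tool's z as a fraction of full scale. A call has 1 to 12 rows; each row shifts and turns the commanded pose from where the row before left it, along the tool's axes as they then stand; what a row does not reach is not made up. Full scale, the value 1, is 0.04 m for a shift and pi rad for a turn. A row lasts 1/10 s, in which the tool goes at most 50 mm and 8.59 degrees, less where a joint would pass 70% of its speed; a pose out of reach is approached as far as the arm can. A call with a number of a shift or a turn outside -1 to 1 is refused whole. A call with a gripper value outside its range is refused whole. "fingers" is the gripper command: -1 is shut, 1 is fully open, values between are in proportion, set as the call begins (left out, the last holds). The fingers move at their own pace and stop on an object; "squeeze" is the grip in N (left out, the last holds). Time passes only in rows, so rows that do not move let the fingers close. It gives the time, the measured TCP pose, the force, the opening and the grip force at its end, in the units of the state.
- arm.get_state(): the state, without advancing time (a new reading comes with each control period).
- vision.camera(name): name is "scene" or "side" or "wrist"; returns the picture (384x512x3 uint8, red, green, blue); there is no depth.
- vision.get_calibration(name): a dict with "mtx" (3x3 intrinsics, pixels), "view" (4x4, takes a point from world to camera coordinates); the wrist camera has in their place "hand_eye" (4x4, takes a point from camera to tool coordinates, whose origin is the TCP and whose axes are the flange's). Camera axes: x right, y down, z forward; pixel columns grow to the right and rows downward; lengths in m; the calibration is good to about 2 mm. The wrist camera is an equidistant fisheye: a pixel r from the principal point sees the ray r / f radians off the axis. A picture is of the moment at which its call begins: read the wrist's pose just before it. get_calibration takes no time and is no camera call.
- job.hand_in(): hands the job in; it is judged then, once.
Trained networks look in the newest picture that a camera, given by its name, has taken for a name from the list of things; names that differ only in an ending like _2 or _b are one class to them, and where a whole thing is asked for, a point or a joint stands for the part that bears it (a point fixed in the world has none). Each returns a list of dicts, best first, with "score" (0 to 1); they miss things now and then, are a little off and sometimes report something else, mostly with a low value. They report only what shows in the picture. A call takes as long as a camera call. They do not tell look-alikes from the thing itself.
- spotter.boxes_of(target, camera): "extent" ([left, top, width, height] in pixels, round what is visible of it).
- spotter.cut_out(target, camera): "mask" (384x512 bool, what is visible of it) and "extent" ([left, top, width, height] in pixels, round what is visible of it).
The state is a dict: "time": time; "joint_positions": joint angles; "qd": joint speeds; "effort": joint torques, N m; "eef_pos": TCP position; "eef_rot": TCP orientation; "contact_force": force on the tool from outside, world axes, zero at the start; "ft_torque": the same for the moment, N m; "width": opening from 0.0 (shut) to 1.0 (fully open); "finger_force": force on a finger pad.
Only numpy, scipy, OpenCV 4.12 (cv2) and the standard library are available. Lean on these libraries where they do the work, as an engineer would, in place of code of your own. Each camera call takes 0.05 s, during which the arm holds its last target. There are 200 camera calls.

## Working session

There is one attempt and no reset: what is moved stays moved. The work goes in short steps, Python scripts to look and compute and a tool call to move; the robot and the scene stay as the last step left them, time stands still between calls to the robot, and variables do not carry over. Pictures are saved under pics/ and viewed, at most 10 in all, crops included, and the job is handed in when it is done.

Besides the shell and the picture viewer there is one more tool, called after "Request:" as name(argument=value, ...) on one line, values as JSON. apply_moves: Moves the arm, as the interface text tells. Shift numbers are shares of 0.04 m and turn numbers shares of pi rad, none past 1 either way. Its arguments: {"type":"object","properties":{"increments":{"type":"array"},"fingers":{"type":"number"},"squeeze":{"type":"number"}},"required":["increments"]}

```bash
mkdir -p pics; ls; python3 - <<'E'
from cell import arm, vision, spotter
import cv2, numpy as np
s=arm.get_state(); print({k:np.round(v,3).tolist() for k,v in s.items()})
ims=[]
for n in ("scene","side"):
    im=vision.camera(n); cv2.imwrite(f"pics/{n}0.png",im[:,:,::-1]); 
    c=vision.get_calibration(n); print(n,np.round(c["mtx"],2).tolist(),np.round(c["view"],4).tolist())
    for t in ("station","carton","control_box","shaft_tip","knob","ginger_jar","cutter"):
        print(n,t,[(round(d["score"],2),np.round(d["extent"]).astype(int).tolist()) for d in spotter.boxes_of(t,n)][:4])
print({k:np.round(v,4).tolist() for k,v in vision.get_calibration("wrist").items()})
E
```

```text
pics
{'time': 0.0, 'joint_positions': [-1.368, 0.218, 1.615, -0.0, 1.311, -0.112], 'qd': [0.001, 0.0, -0.001, 0.001, 0.0, -0.001], 'effort': [0.001, -39.684, -30.385, 0.0, 0.01, 0.0], 'eef_pos': [0.193, -0.593, 0.244], 'eef_rot': [-3.1, -0.492, 0.0], 'contact_force': [0.571, 0.847, 0.008], 'ft_torque': [0.046, -0.01, -0.073], 'finger_force': 0.0, 'width': 1.005}
scene [[434.3, 0.0, 255.85], [0.0, 434.3, 193.68], [0.0, 0.0, 1.0]] [[-0.6369, -0.7708, -0.0119, 0.3973], [-0.5648, 0.4771, -0.6733, 0.3544], [0.5247, -0.4221, -0.7393, 0.9476], [0.0, 0.0, 0.0, 1.0]]
scene station [(0.77, [201, 95, 125, 128])]
scene carton [(0.95, [216, 134, 76, 62]), (0.66, [202, 96, 120, 124])]
scene control_box [(0.76, [318, 185, 38, 42])]
scene shaft_tip [(0.52, [338, 192, 3, 10]), (0.31, [229, 272, 17, 24])]
scene knob [(0.96, [258, 229, 24, 24]), (0.61, [293, 246, 20, 20]), (0.58, [276, 202, 21, 24])]
scene ginger_jar [(0.68, [229, 272, 17, 30])]
scene cutter [(0.66, [346, 172, 26, 21])]
side [[360.87, 0.0, 256.6], [0.0, 360.87, 192.04], [0.0, 0.0, 1.0]] [[0.9877, -0.1553, 0.0187, -0.5377], [-0.0709, -0.5508, -0.8316, 0.1736], [0.1395, 0.82, -0.555, 0.8071], [0.0, 0.0, 0.0, 1.0]]
side station [(0.91, [271, 207, 137, 138]), (0.35, [214, 216, 17, 20])]
side carton [(0.9, [274, 199, 84, 74])]
side control_box [(0.87, [186, 258, 48, 52]), (0.66, [247, 164, 40, 30])]
side shaft_tip []
side knob [(0.95, [210, 214, 24, 24]), (0.77, [229, 238, 23, 23])]
side ginger_jar [(0.58, [185, 167, 12, 25])]
side cutter [(0.9, [209, 322, 38, 44])]
{'mtx': [[297.3186, 0.0, 254.5596], [0.0, 297.3186, 187.2057], [0.0, 0.0, 1.0]], 'hand_eye': [[0.0003, -0.9555, -0.2951, 0.074], [1.0, 0.0001, 0.0009, 0.0003], [-0.0009, -0.2951, 0.9555, -0.1279], [0.0, 0.0, 0.0, 1.0]]}
```

```bash
python3 - <<'E'
import cv2
a=cv2.imread("pics/scene0.png")[80:320,180:400]; b=cv2.imread("pics/side0.png")[150:384,160:430]
cv2.imwrite("pics/scene0c.png",cv2.resize(a,None,fx=2.5,fy=2.5,interpolation=3)); cv2.imwrite("pics/side0c.png",cv2.resize(b,None,fx=2.5,fy=2.5,interpolation=3))
E
```

```text
(no output)
```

View pics/scene0c.png

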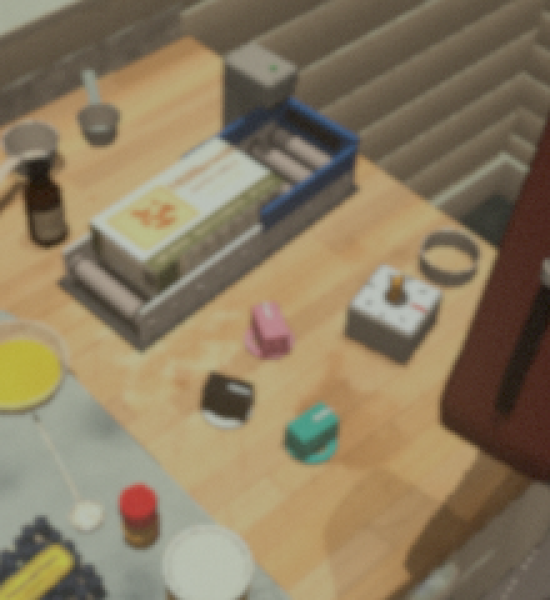

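View pics/side0c.png

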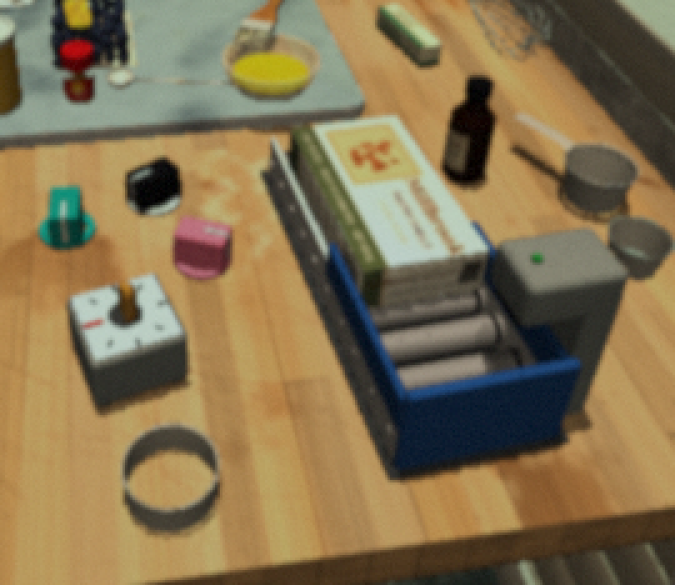

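The first images show three knobs in the scene picture: black at about (271,239), pink at (288,212) and turquoise at (305,253). The black one with the white pointer is the one meant. The carton is short of the blue bay, which lies at world -y. The red mark is at scene (347,203) and side (197,279).

```bash
cat > h.py <<'E'
import numpy as np, cv2
from cell import arm, vision, spotter
from scipy.spatial.transform import Rotation as R
from scipy.optimize import least_squares
cal={n:vision.get_calibration(n) for n in("scene","side","wrist")}
def ray(n,px,s=None):
    c=cal[n]; u,v=(px[0]-c["mtx"][0,2])/c["mtx"][0,0],(px[1]-c["mtx"][1,2])/c["mtx"][1,1]
    if n!="wrist":
        V=c["view"]; return -V[:3,:3].T@V[:3,3], V[:3,:3].T@np.array([u,v,1])
    th=np.hypot(u,v); k=np.sin(th)/max(th,1e-9); d=np.array([u*k,v*k,np.cos(th)])
    T=R.from_rotvec(s["eef_rot"]).as_matrix(); H=c["hand_eye"]
    return T@H[:3,3]+s["eef_pos"], T@H[:3,:3]@d
def onz(n,px,z,s=None):
    o,d=ray(n,px,s); return (o+d*(z-o[2])/d[2])[:2]
def proj(n,P,s=None):
    c=cal[n]; P=np.atleast_2d(P)
    if n!="wrist":
        q=(c["view"][:3,:3]@P.T).T+c["view"][:3,3]; q=q[:,:2]/q[:,2:]
    else:
        H=c["hand_eye"]; t=R.from_rotvec(s["eef_rot"]).inv().apply(P-s["eef_pos"]); q=(t-H[:3,3])@H[:3,:3]
        r=np.linalg.norm(q[:,:2],axis=1); q=q[:,:2]*(np.arctan2(r,q[:,2])/r)[:,None]
    return q*[c["mtx"][0,0],c["mtx"][1,1]]+c["mtx"][:2,2]
def tool_delta(P,s):  # world displacement -> tool axes
    return R.from_rotvec(s["eef_rot"]).inv().apply(P)
E
python3 - <<'E'
from h import *
S=lambda p:np.array(p)/2.5+[160,150]
C=lambda p:np.array(p)/2.5+[180,80]
print("tool axes",R.from_rotvec(arm.get_state()["eef_rot"]).as_matrix().round(2).tolist())
def show(name,z,ss,cc):
    for n,f,l in(("side",S,ss),("scene",C,cc)): print(name,n,[onz(n,f(p),z).round(3).tolist() for p in l])
show("carton bl br fr fl",.091,[(318,122),(408,118),(487,245),(387,265)],[(155,262),(95,220),(212,140),(278,180)])
show("box",.055,[(70,312),(155,275),(187,340),(100,375)],[(408,338),(347,308),(378,265),(441,293)])
show("tip",.087,[(127,285)],[(398,277)])
show("mark",.055,[(92,323)],[(418,308)])
show("stop corners outer",.087,[(400,402),(575,368)],[(356,140),(290,98)])
show("knob",.02,[(155,185)],[(228,400)])
E
```

```text
tool axes [[0.95, 0.31, 0.0], [0.31, -0.95, -0.0], [-0.0, 0.0, -1.0]]
carton bl br fr fl side [[0.63, 0.066], [0.722, 0.061], [0.73, -0.128], [0.64, -0.14]]
carton bl br fr fl scene [[0.611, 0.058], [0.705, 0.069], [0.726, -0.121], [0.621, -0.133]]
box side [[0.384, -0.121], [0.455, -0.089], [0.474, -0.164], [0.406, -0.189]]
box scene [[0.379, -0.098], [0.45, -0.078], [0.473, -0.151], [0.399, -0.172]]
tip side [[0.431, -0.13]]
tip scene [[0.428, -0.129]]
mark side [[0.401, -0.136]]
mark scene [[0.401, -0.137]]
stop corners outer side [[0.612, -0.268], [0.746, -0.257]]
stop corners outer scene [[0.616, -0.257], [0.728, -0.252]]
knob side [[0.466, 0.076]]
knob scene [[0.459, 0.083]]
```

Request:
apply_moves(increments=[0.4, -0.4, 0, 0, 0.85, -0.9, 0, 0, 0.85, -0.9, 0, 0, 0.85, -0.9, 0, 0, 0.85, -0.9, 0, 0, 0.85, -0.9, 0, 0, 0.85, -0.9, 0, 0, 0.85, -0.9, 0, 0, 0.85, -0.9, 0, 0, 0.85, -0.9, 0, 0, 0.85, -0.9, 0, 0, 0.4, -0.4, 0, 0], fingers=-1)

```text
time: 2.0
eef_pos: [0.4268, -0.103, 0.2457]
eef_rot: [-3.101, -0.498, -0.002]
contact_force: [0.5, -0.6, 0.2]
width: 0.003
finger_force: 0.0
```

```bash
python3 - <<'E'
from h import *
s=arm.get_state(); im=vision.camera("wrist"); cv2.imwrite("pics/w1.png",im[:,:,::-1]); np.save("w1s.npy",np.r_[s["eef_pos"],s["eef_rot"]])
print(s["joint_positions"])
for t in ("knob","control_box","shaft_tip","carton"):
    print(t,[(round(d["score"],2),np.round(d["extent"]).astype(int).tolist()) for d in spotter.boxes_of(t,"wrist")][:4])
for n,p in (("knob",[.462,.08,.02]),("tip",[.43,-.13,.087]),("cart",[.62,.062,.091])): print(n,proj("wrist",p,s).round())
cv2.imwrite("pics/w1b.png",cv2.resize(im[:,:,::-1],(768,576),interpolation=cv2.INTER_CUBIC))
E
```

```text
[-3.97908169e-01 -1.98575342e-01  2.03133407e+00  1.39341148e-03
  1.30783275e+00  8.54302964e-01]
knob [(0.91, [181, 56, 49, 48]), (0.61, [114, 143, 46, 40]), (0.59, [107, 66, 40, 47])]
control_box [(0.73, [241, 132, 72, 77])]
shaft_tip [(0.65, [270, 166, 24, 20]), (0.48, [0, 103, 28, 34])]
carton [(0.85, [272, 0, 84, 17]), (0.51, [107, 68, 41, 47])]
knob [[124.  91.]]
tip [[281. 179.]]
cart [[159. -48.]]
```

View pics/w1b.png

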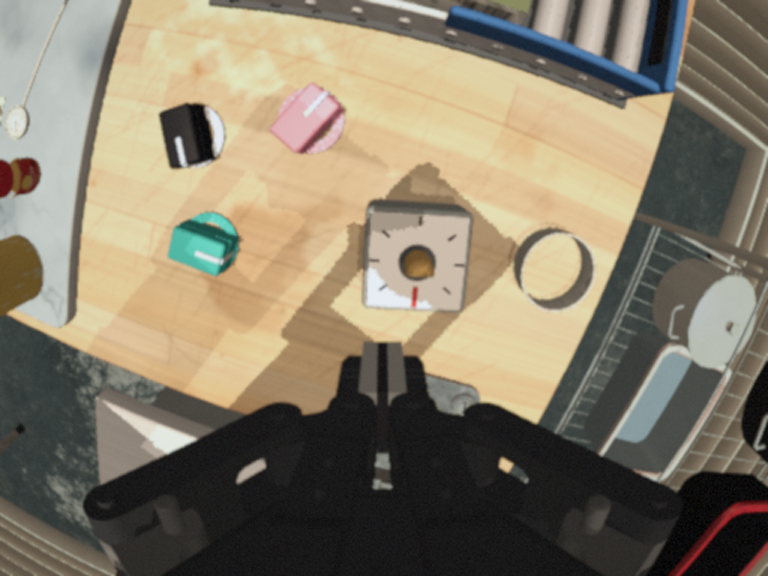

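The wrist picture shows the black knob at about (127,90), pink at (206,79) and turquoise at (136,163). The box top is at about (278,171), with the red mark at (277,198). I'll enlarge the black knob, which fits the description because it is black with a white pointer, and the box.

```bash
python3 - <<'E'
import cv2,numpy as np
im=cv2.imread("pics/w1.png"); a=cv2.resize(im[50:130,85:165],(400,400),interpolation=2); b=cv2.resize(im[125:215,235:325],(400,400),interpolation=2)
cv2.imwrite("pics/w1c.png",np.hstack([a,b]))
E
```

```text
(no output)
```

View pics/w1c.png

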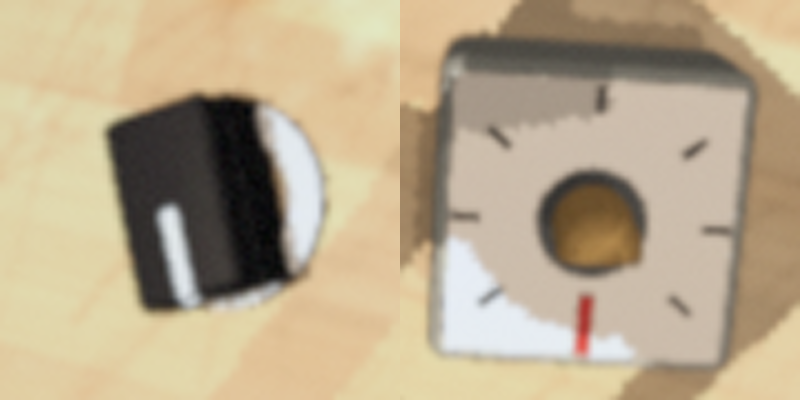

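```bash
python3 - <<'E'
from h import *
a=np.load("w1s.npy"); s=dict(eef_pos=a[:3],eef_rot=a[3:])
K=lambda p:np.array(p)/5+[85,50]
B=lambda p:np.array(p)/4.444+[235,125]
f=lambda L,F,z:np.array([onz("wrist",F(p),z,s) for p in L])
k=f([(108,130),(200,97),(240,290),(143,308),(168,208),(188,305)],K,.038); print("knob",k.round(4).tolist(),"c",k[:4].mean(0).round(4))
ang=lambda v:np.round(np.arctan2(v[1],v[0]),3)
print("knob +x yaw:",ang(k[4]-k[5]),ang(k[0]-k[3]),ang(k[1]-k[2]), "width dir",ang(k[0]-k[1]))
b=f([(48,75),(353,88),(325,362),(38,350),(186,295),(180,352),(202,88),(202,110),(52,216),(330,230),(193,222)],B,.055); print("box",b.round(4).tolist(),"c",b[:4].mean(0).round(4),b[8:10].mean(0).round(4),"hole",b[10])
print("box +x yaw", ang(b[4]-b[5]),ang(b[6]-b[5]),ang(b[10]-b[5]),ang(b[0]-b[3]),ang(b[1]-b[2]),ang(b[8]-b[9])-np.pi/2)
print("tip",f([(195,228)],B,.087))
for n,p,z in(("bottle scene",(200,176),0),("yolk scene",(187,230),.066)):print(n,onz("scene",p,z))
E
```

```text
knob [[0.4763, 0.1], [0.4892, 0.0775], [0.4471, 0.054], [0.4365, 0.0785], [0.4616, 0.0782], [0.4402, 0.0666]] c [0.4623 0.0775]
knob +x yaw: 0.498 0.496 0.509 width dir 2.091
box [[0.4498, -0.0861], [0.4708, -0.1582], [0.4014, -0.1774], [0.3814, -0.1054], [0.4073, -0.1366], [0.3923, -0.1403], [0.4586, -0.1227], [0.4534, -0.1245], [0.4164, -0.0979], [0.435, -0.1656], [0.4259, -0.1319]] c [ 0.4259 -0.1318] [ 0.4257 -0.1318] hole [ 0.42594529 -0.13185354]
box +x yaw 0.242 0.259 0.246 0.275 0.269 0.2692036732051035
tip [[ 0.4319067  -0.12757582]]
bottle scene [0.79262531 0.08212508]
yolk scene [0.59580406 0.24953221]
```

Request:
apply_moves(increments=[0, 0, 0, 0.043, 0, 0, 0, 0.043, 0.87, -0.735, 0, 0, 0.87, -0.735, 0, 0, 0.87, -0.735, 0, 0, 0.87, -0.735, 0, 0, 0.87, -0.735, 0, 0, 0.87, -0.735, 0, 0, 0.87, -0.735, 0, 0, 0, 0, 0, 0])

```text
time: 3.25
eef_pos: [0.663, 0.1115, 0.2436]
eef_rot: [-3.139, -0.071, -0.0]
contact_force: [0.3, -1.4, -0.2]
width: 0.001
finger_force: 0.0
```

```bash
python3 - <<'E'
from h import *
s=arm.get_state(); im=vision.camera("wrist"); cv2.imwrite("pics/w2.png",cv2.resize(im[:,:,::-1],(768,576),interpolation=2)); np.save("w2s.npy",np.r_[s["eef_pos"],s["eef_rot"]]); print(s["eef_pos"],s["joint_positions"])
E
```

```text
[0.6630458  0.11146826 0.2435844 ] [6.17054831e-02 3.16478694e-01 1.49438822e+00 1.30612318e-03
 1.33037951e+00 1.58670037e+00]
```

View pics/w2.png

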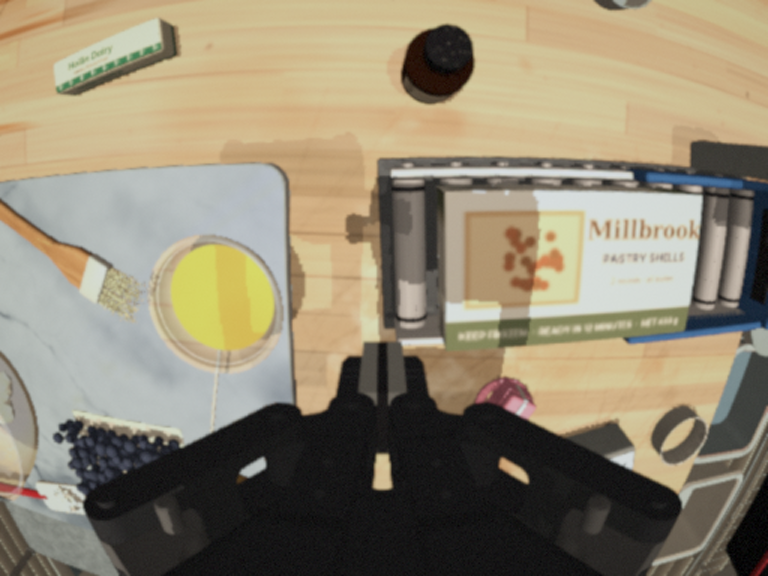

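```bash
python3 - <<'E'
from h import *
a=np.load("w2s.npy"); s=dict(eef_pos=a[:3],eef_rot=a[3:])
for n,p,z in(("back hi",(441,190),.091),("back lo",(445,348),.091),("back hi z.043",(441,190),.043),("front hi",(703,193),.091),("front lo",(688,335),.091),("rail far back",(383,160),.056),("rail far",(640,172),.056),("cheek near",(628,339),.078),("rail near back",(388,340),.056)):
    print(n,onz("wrist",np.array(p)/1.5,z,s).round(4))
E
```

```text
back hi [0.7123 0.0756]
back lo [0.6036 0.0637]
back hi z.043 [0.7081 0.069 ]
front hi [ 0.7315 -0.13  ]
front lo [ 0.6155 -0.1451]
rail far back [0.7283 0.1129]
rail far [ 0.7388 -0.0893]
cheek near [ 0.6066 -0.0914]
rail near back [0.5921 0.1027]
```

The carton's back end is at about y=0.07, centred on x≈0.66, with nothing in the way behind it. I'll go down behind it and start pushing.

Request:
apply_moves(increments=[0, -0.1, 0.84, -0.008, 0, 0, 0.84, 0, 0, 0, 0.84, 0, 0, 0, 0.84, 0, 0, 0, 0.84, 0, 0, 0.3, 0, 0, 0, 0.3, 0, 0, 0, 0.2, 0, 0, 0, 0.2, 0, 0, 0, 0.2, 0, 0, 0, 0.2, 0, 0, 0, 0.2, 0, 0])

```text
time: 4.5
eef_pos: [0.6654, 0.0499, 0.0786]
eef_rot: [-3.14, -0.11, -0.004]
contact_force: [0.9, 2.3, 2.5]
width: 0.0
finger_force: 1.2
```

Request:
apply_moves(increments=[0, 0.2, 0, 0, 0, 0.2, 0, 0, 0, 0.2, 0, 0, 0, 0.2, 0, 0, 0, 0.2, 0, 0, 0, 0.2, 0, 0, 0, 0.2, 0, 0, 0, 0.2, 0, 0])

```text
time: 5.3
eef_pos: [0.6686, -0.0143, 0.0771]
eef_rot: [3.14, 0.11, -0.001]
contact_force: [0.7, 1.9, 0.2]
width: -0.0
finger_force: 1.0
```

Request:
apply_moves(increments=[0, 0.15, 0, 0, 0, 0.12, 0, 0, 0, 0.1, 0, 0])

```text
time: 5.6
eef_pos: [0.6697, -0.0289, 0.0771]
eef_rot: [3.14, 0.109, -0.0]
contact_force: [0.8, 2.0, 0.3]
width: 0.002
finger_force: 0.7
```

Request:
apply_moves(increments=[0, 0.1, 0, 0, 0, 0.1, 0, 0])

```text
time: 5.8
eef_pos: [0.6705, -0.0312, 0.0773]
eef_rot: [-3.129, -0.106, -0.001]
contact_force: [3.0, 21.0, 0.8]
width: 0.0
finger_force: 10.3
```

Request:
apply_moves(increments=[0, -0.35, 0, 0, 0, -0.35, 0, 0, 0, 0, -0.9, 0, 0, 0, -0.9, 0, 0, 0, -0.9, 0, 0, 0, -0.9, -0.0457, 0, 0, 0, -0.0457, 0, 0, 0, -0.0457], fingers=0.2)

```text
time: 6.6
eef_pos: [0.6693, -0.0087, 0.224]
eef_rot: [3.039, 0.787, 0.005]
contact_force: [-0.3, 0.6, -0.4]
width: 0.603
finger_force: 0.0
```

Request:
apply_moves(increments=[-0.71, -0.87, 0, 0, -0.71, -0.87, 0, 0, -0.71, -0.87, 0, 0, -0.71, -0.87, 0, 0, -0.71, -0.87, 0, 0, 0, 0, 0, 0])

```text
time: 7.2
eef_pos: [0.4536, 0.0775, 0.2187]
eef_rot: [-3.041, -0.782, 0.012]
contact_force: [0.4, -0.7, 0.4]
width: 0.601
finger_force: 0.0
```

```bash
python3 - <<'E'
from h import *
s=arm.get_state(); print(s["eef_pos"],s["eef_rot"],s["width"],s["joint_positions"].round(2))
im=vision.camera("wrist"); d=vision.camera("side"); np.save("w3s.npy",np.r_[s["eef_pos"],s["eef_rot"]])
print([(round(d["score"],2),np.round(d["extent"]).astype(int).tolist()) for d in spotter.boxes_of("knob","wrist")][:4])
p=proj("wrist",[.462,.0775,.038],s)[0]; print(p)
x0,y0=int(p[0])-50,max(int(p[1])-50,0); print(x0,y0)
cv2.imwrite("pics/w3.png",np.hstack([cv2.resize(im[y0:y0+100,x0:x0+100],(400,400),interpolation=2),cv2.resize(d[190:340,265:415],(400,400),interpolation=2)])[:,:,::-1])
E
```

```text
[0.4535816  0.07749117 0.21868762] [-3.04130741 -0.78203148  0.01203997] 0.6010655417691224 [ 0.02 -0.11  2.01 -0.    1.25  1.08]
[(0.98, [223, 205, 48, 53]), (0.73, [235, 129, 45, 54]), (0.6, [323, 140, 48, 51])]
[258.57777909 160.12152849]
208 110
```

View pics/w3.png

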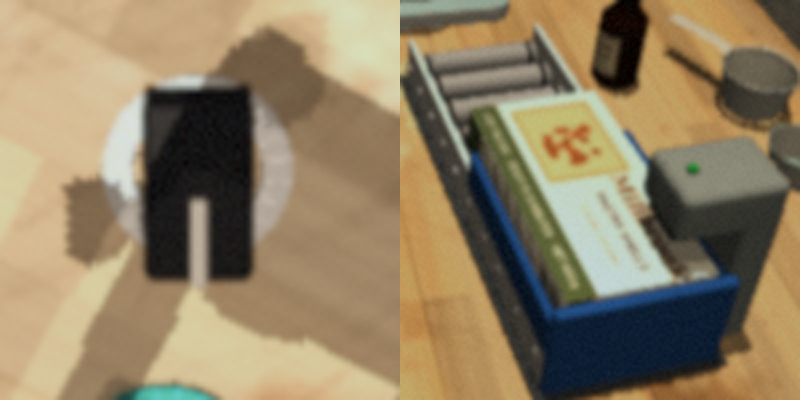

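The black knob lies square to the tool, with its pointer towards tool -x and its top centred on pixel (257.6,156). In the side view the carton sits against the end stop.

```bash
python3 - <<'E'
from h import *
a=np.load("w3s.npy"); s=dict(eef_pos=a[:3],eef_rot=a[3:])
q=[onz("wrist",np.array(p)/4+[208,110],.038,s) for p in((145,90),(252,90),(252,278),(145,278))]; c=np.mean(q,0); print(np.round(q,4).tolist(),c)
print("yaw",2*np.arctan2(.782,3.041),"delta tool",tool_delta([c[0]-a[0],c[1]-a[1],0],s), np.arctan2(*(q[0]-q[3])[::-1]),np.arctan2(*(q[1]-q[2])[::-1]))
E
```

```text
[[0.4806, 0.1048], [0.4941, 0.0805], [0.4498, 0.0554], [0.4358, 0.0806]] [0.46507322 0.08034475]
yaw 0.5033975688545592 delta tool [ 1.14424179e-02  3.04353975e-03 -9.09217121e-05] 0.49555805207764403 0.5166932743915292
```

Request:
apply_moves(increments=[0.28, 0.07, 0.5, 0, 0, 0, 0.98, 0, 0, 0, 0.98, 0, 0, 0, 0.98, 0, 0, 0, 0.8, 0, 0, 0, 0.5, 0, 0, 0, 0, 0])

```text
time: 8.05
eef_pos: [0.4701, 0.0783, 0.0285]
eef_rot: [-3.043, -0.776, 0.01]
contact_force: [-0.5, -0.3, -0.2]
width: 0.601
finger_force: 0.0
```

Request:
apply_moves(increments=[-0.08, -0.1, 0.15, 0, 0, 0, 0, 0])

```text
time: 8.25
eef_pos: [0.4675, 0.0809, 0.0262]
eef_rot: [3.044, 0.778, 0.001]
contact_force: [-0.0, -0.0, 0.4]
width: 0.597
finger_force: 0.0
```

Request:
apply_moves(increments=[0, 0, 0, 0, 0, 0, 0, 0, 0, 0, 0, 0, 0, 0, 0, 0, 0, 0, 0, 0, 0, 0, 0, 0], fingers=-1, squeeze=50)

```text
time: 8.85
eef_pos: [0.4685, 0.0811, 0.0272]
eef_rot: [3.043, 0.778, 0.005]
contact_force: [-0.1, 0.3, 5.6]
width: 0.341
finger_force: 50.5
```

```bash
python3 - <<'E'
from h import *
for i in range(1):
    s=arm.get_state(); print(s["eef_pos"],s["eef_rot"],s["width"],s["contact_force"].round(1),s["finger_force"])
E
```

```text
[0.46846995 0.08106812 0.0272032 ] [3.04300801 0.77790741 0.00493413] 0.3410802491279071 [-0.1  0.3  5.6] 50.45013495400781
```

Request:
apply_moves(increments=[0, 0, -0.5, 0, 0, 0, -0.9, 0, 0, 0, -0.9, 0, 0, 0, -0.9, 0.038, 0, 0, -0.3, 0.038, -0.39, 0.81, 0, 0, -0.39, 0.81, 0, 0, -0.39, 0.81, 0, 0, -0.39, 0.81, 0, 0, -0.39, 0.81, 0, 0, -0.39, 0.81, 0, 0, 0, 0, 0, 0])

```text
time: 10.05
eef_pos: [0.4258, -0.1343, 0.1657]
eef_rot: [3.114, 0.402, -0.001]
contact_force: [0.5, -0.1, -1.1]
width: 0.34
finger_force: 49.8
```

```bash
python3 - <<'E'
from h import *
s=arm.get_state(); p=s["eef_pos"]; r=R.from_rotvec(s["eef_rot"]).as_matrix(); print(p,"yaw",np.arctan2(r[1,0],r[0,0]),s["width"],s["finger_force"],s["contact_force"].round(1))
print("to go, tool axes",tool_delta([.4293-p[0],-.1311-p[1],0],s))
out=[]
for n in("scene","side"):
    im=vision.camera(n); q=proj(n,[.426,-.132,.1])[0]; x0,y0=int(q[0])-45,int(q[1])-45; print(n,x0,y0)
    out.append(cv2.resize(im[y0:y0+90,x0:x0+90],(400,400),interpolation=2))
cv2.imwrite("pics/w4.png",np.hstack(out)[:,:,::-1])
E
```

```text
[ 0.42583448 -0.13425928  0.16571556] yaw 0.25700223930611577 0.34030479135887953 49.811116664477595 [ 0.5 -0.1 -1.1]
to go, tool axes [ 4.15473228e-03 -2.17463667e-03 -6.27823574e-06]
scene 296 142
side 163 215
```

View pics/w4.png

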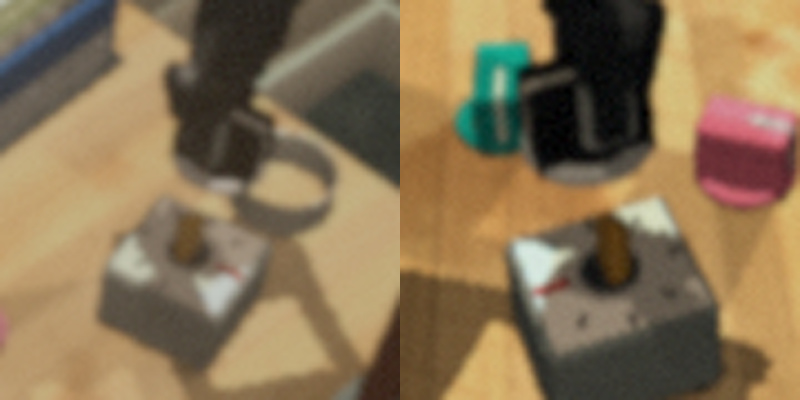

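Request:
apply_moves(increments=[0.1, -0.055, 0.3, -0.0025, 0, 0, 0.4, 0, 0, 0, 0.35, 0, 0, 0, 0, 0])

```text
time: 10.55
eef_pos: [0.4279, -0.1252, 0.1206]
eef_rot: [-3.109, -0.426, 0.008]
contact_force: [-0.6, -0.5, -1.5]
width: 0.338
finger_force: 49.8
```

Request:
apply_moves(increments=[0, 0, 0, 0])

```text
time: 10.65
eef_pos: [0.4297, -0.1265, 0.1229]
eef_rot: [-3.111, -0.425, 0.002]
contact_force: [0.1, 0.9, -0.2]
width: 0.339
finger_force: 49.8
```

Request:
apply_moves(increments=[0, 0, 0, 0])

```text
time: 10.75
eef_pos: [0.4306, -0.1273, 0.1241]
eef_rot: [3.112, 0.424, 0.001]
contact_force: [1.0, -0.9, -1.2]
width: 0.344
finger_force: 49.8
```

Request:
apply_moves(increments=[0, 0, 0, 0, 0, 0, 0, 0, 0, 0, 0, 0])

```text
time: 11.05
eef_pos: [0.4303, -0.128, 0.1242]
eef_rot: [3.113, 0.422, 0.001]
contact_force: [-0.0, -0.2, -0.8]
width: 0.339
finger_force: 49.8
```

Request:
apply_moves(increments=[0, 0, 0, 0, 0, 0, 0, 0])

```text
time: 11.25
eef_pos: [0.43, -0.1279, 0.1238]
eef_rot: [3.113, 0.422, 0.0]
contact_force: [0.4, -0.2, -0.7]
width: 0.342
finger_force: 49.8
```

```bash
python3 - <<'E'
from h import *
P=[];Y=[];F=[]
for i in range(12):
    s=arm.get_state(); P.append(s["eef_pos"]); r=R.from_rotvec(s["eef_rot"]).as_matrix(); Y.append(np.arctan2(r[1,0],r[0,0])); vision.camera("scene")
print(np.mean(P,0),np.std(P,0),np.mean(Y),np.std(Y)); p=np.mean(P,0)
print("to go",tool_delta([.4293-p[0],-.1311-p[1],0],s),"from joints:",s["joint_positions"])
E
```

```text
[ 0.42996997 -0.12786692  0.1237052 ] [2.16442416e-05 2.89690550e-05 4.06222653e-05] 0.26946573835673815 7.094295886244746e-05
to go [-1.50679629e-03  2.93789879e-03 -4.84021377e-08] from joints: [-4.45678960e-01 -1.59635950e-02  2.11618667e+00  3.79813674e-06
  1.04141760e+00  8.55545129e-01]
```

```bash
python3 - <<'E'
from h import *
s=arm.get_state(); im=vision.camera("wrist"); np.save("w5s.npy",np.r_[s["eef_pos"],s["eef_rot"]])
print(proj("wrist",[.426,-.132,.055],s))
cv2.imwrite("pics/w5.png",cv2.resize(im[110:260,160:360],(800,600),interpolation=2)[:,:,::-1])
E
```

```text
[[257.88939099 211.72293915]]
```

View pics/w5.png

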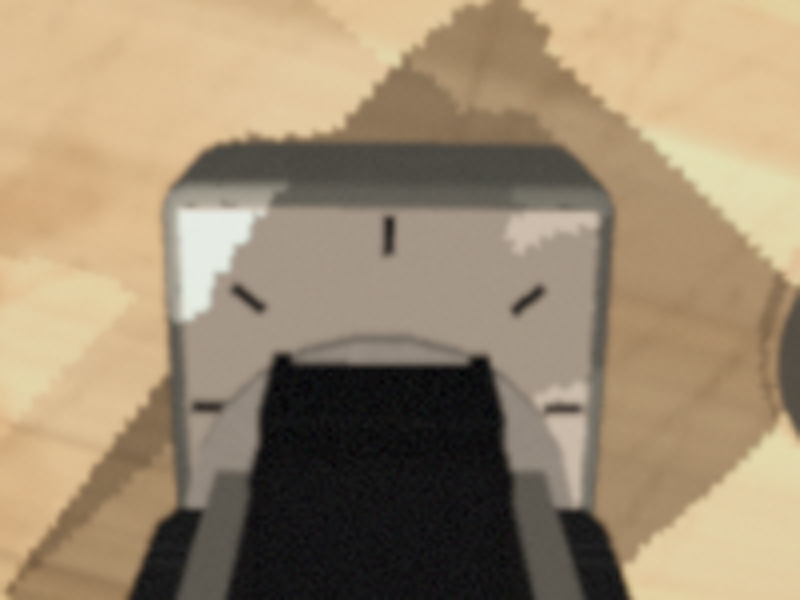

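```bash
python3 - <<'E'
from h import *
a=np.load("w5s.npy"); s=dict(eef_pos=a[:3],eef_rot=a[3:]); Q=lambda p:np.array(p)/4+[160,110]
def tl(p,z): q=onz("wrist",Q(p),z,s); return tool_delta(np.r_[q-a[:2],0],s)[:2]*1e3
zu=a[2]-.0272
for n,p,z in(("tickL",(207,407),.055),("tickR",(562,407),.055),("topo",(388,217),.055),("topi",(388,253),.055),("cornL",(178,207),.055),("cornR",(603,209),.055),("foot L",(275,360),zu),("foot R",(490,362),zu),("ring apex",(380,335),zu),("ringapex+4",(380,335),zu+.004)): print(n,tl(p,z).round(1))
E
```

```text
tickL [ -5.1 -30.1]
tickR [-5.1 33.6]
topo [29.6  2.2]
topi [23.3  2.2]
cornL [ 31.5 -33.6]
cornR [31.2 39. ]
foot L [ 18.7 -13.8]
foot R [18.4 16.1]
ring apex [22.4  0.8]
ringapex+4 [23.7  0.8]
```

Request:
apply_moves(increments=[-0.018, 0.035, 0, 0, 0, 0, 0.13, 0, 0, 0, 0.13, 0, 0, 0, 0.13, 0, 0, 0, 0, 0, 0, 0, 0, 0, 0, 0, 0, 0])

```text
time: 12.6
eef_pos: [0.4297, -0.1293, 0.1081]
eef_rot: [-3.113, -0.422, 0.0]
contact_force: [0.6, 0.2, -1.0]
width: 0.343
finger_force: 49.8
```

Request:
apply_moves(increments=[0, 0, 0.1, 0, 0, 0, 0.1, 0, 0, 0, 0, 0, 0, 0, 0, 0])

```text
time: 13.0
eef_pos: [0.4298, -0.1293, 0.1]
eef_rot: [-3.113, -0.422, -0.0]
contact_force: [1.9, 0.0, -0.8]
width: 0.339
finger_force: 49.8
```

Request:
apply_moves(increments=[0, 0, 0.1, 0, 0, 0, 0, 0, 0, 0, 0, 0])

```text
time: 13.3
eef_pos: [0.4298, -0.1294, 0.096]
eef_rot: [-3.113, -0.422, -0.001]
contact_force: [1.7, 0.0, -2.2]
width: 0.34
finger_force: 49.8
```

Request:
apply_moves(increments=[0, 0, 0.1, 0, 0, 0, 0.05, 0, 0, 0, 0, 0, 0, 0, 0, 0])

```text
time: 13.7
eef_pos: [0.4298, -0.1294, 0.0902]
eef_rot: [3.113, 0.422, 0.0]
contact_force: [2.1, 0.9, 1.3]
width: 0.336
finger_force: 49.9
```

Request:
apply_moves(increments=[0, 0, 0.05, 0, 0, 0, 0.05, 0, 0, 0, 0, 0, 0, 0, 0, 0])

```text
time: 14.1
eef_pos: [0.4299, -0.1295, 0.0867]
eef_rot: [3.113, 0.422, 0.0]
contact_force: [-0.9, 1.3, 5.8]
width: 0.339
finger_force: 50.5
```

Request:
apply_moves(increments=[0, 0, 0.04, 0, 0, 0, 0.04, 0, 0, 0, 0, 0, 0, 0, 0, 0])

```text
time: 14.5
eef_pos: [0.43, -0.1295, 0.0841]
eef_rot: [-3.113, -0.422, 0.0]
contact_force: [-1.4, 2.9, 10.2]
width: 0.342
finger_force: 51.3
```

Request:
apply_moves(increments=[0, 0, 0.04, 0, 0, 0, 0, 0, 0, 0, 0, 0])

```text
time: 14.8
eef_pos: [0.4301, -0.1296, 0.0839]
eef_rot: [-3.113, -0.423, 0.001]
contact_force: [-5.2, 4.2, 20.4]
width: 0.341
finger_force: 52.6
```

Request:
apply_moves(increments=[0, 0, 0, 0, 0, 0, 0, 0], squeeze=70)

```text
time: 15.0
eef_pos: [0.4301, -0.1296, 0.084]
eef_rot: [-3.113, -0.423, 0.001]
contact_force: [-5.4, 4.5, 20.7]
width: 0.341
finger_force: 69.2
```

```bash
python3 - <<'E'
from h import *
s=arm.get_state(); print(s["eef_pos"],s["contact_force"].round(1),s["finger_force"])
a=vision.camera("scene")[150:250,280:380]; b=vision.camera("side")[190:340,160:420]
cv2.imwrite("pics/w6.png",np.hstack([cv2.resize(a,(300,300),interpolation=2),cv2.resize(b,(480,300),interpolation=2)])[:,:,::-1])
E
```

```text
[ 0.43013235 -0.12955899  0.08395578] [-5.4  4.5 20.7] 69.19173711910844
```

View pics/w6.png

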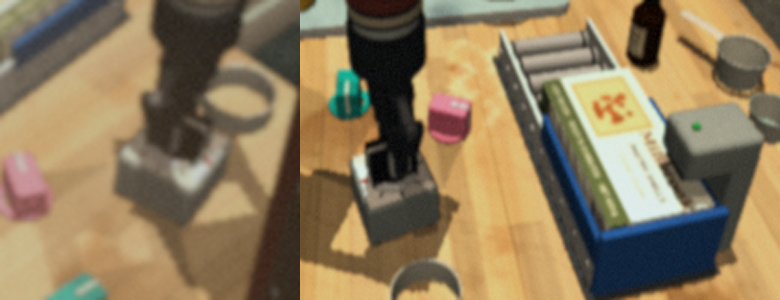

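The knob is down on the panel at the shaft with about 20 N against the stop. The carton is home and the bystanders look undisturbed, so I'm handing in.

```bash
python3 -c "
from cell import job
print(job.hand_in())"
```

```text
the job is handed in; nothing more can be done
None
```

The job is handed in at about 15 s of the 54 s allowed: the carton is home against the end stop, and the black knob is on the D shaft, held pressed to the stop at about 20 N with the gripper still closed. `hand_in()` gave no verdict, so this rests on my last force readings and pictures.

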